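# Open the mould clamp

## Robot

A 6-joint arm with a two-finger parallel gripper is mounted at the origin on the work surface. World frame = base frame: x ahead of the robot, y to its left, z up, the work surface at z = 0. Lengths are in mm, angles in rad, forces in N, time in s.
With the tool pointing down it reaches from about 275 to 750 mm from the base axis. Payload 10.2 kg.
Tool frame: the origin (TCP) lies midway between the tips of the shut fingers; the grasp point (between the pads) lies 19 mm behind it; z points along the fingers, y is the line along which they close (so a half turn about z gives the same grasp; the last joint's range is limited). The gripper opens to 85 mm and grips with 20 to 120 N. Pads are 22 mm wide; open, the fingers measure 114 mm over their backs; the gripper's body (76 mm by 85 mm) begins 54 mm behind the grasp point. The pads swing forward as they close: fully open they stand 13 mm farther back than shut.
Start: joints at [1.083, 0.313, 1.498, -0, 1.331, -0.223], TCP at [137.414, 506.704, 231.294] pointing down, gripper open.
Joint ranges: [-2.94, 2.94], [-0.97, 2.17], [0.19, 2.56], [-1.23, 4.37], [0.02, 3.11], [-2.88, 2.88]. Speed limits (rad/s): [2.39, 2.39, 3.01, 3.14, 3.14, 3.14].

## Interface

Orientations are given as a unit quaternion [w, x, y, z].
In Python, from rig import sense, capture, finish_job, find_in, place_of gives the robot as it stands. The module is installed in compiled form; this text tells all that it offers.
- The arm moves only by the shell command python3 -m jog 'ROWS' [FORCE]. ROWS is JSON, a list of rows, each an object of numbers: "tx", "ty", "tz": the shift along the tool's x, y, z in mm; "ax", "ay", "az": the turn, a rotation vector about the tool's x, y, z in rad; "jaw": the closure, from -1 (fully open) to 1 (shut), so that 0 is half open. In form: [{"tx": .., "ty": .., "tz": .., "ax": .., "ay": .., "az": .., "jaw": ..}, ...]. A call has 1 to 5 rows; each row shifts and turns the commanded pose from where the row before left it, along the tool's axes as they then stand; what a row does not reach is not made up. A row lasts 1/8 s, in which the tool goes at most 62.5 mm and 10.7 degrees, less where a joint would pass 70% of its speed; a pose out of reach is approached as far as the arm can. A call with a gripper value outside its range is refused whole. The fingers move at their own pace and stop on an object; FORCE is the grip in N (left out, the last holds). Time passes only in rows, so rows that do not move let the fingers close. It gives the time, the measured TCP pose, the force, the opening and the grip force at its end, in the units of the state.
- sense(): the state, without advancing time (a new reading comes with each control period).
- capture(name): name is "scene" or "top" or "wrist"; returns a dict with "color" (420x560x3 uint8, red, green, blue), "depth" (420x560 float32, mm along the optical axis (not along the pixel's ray), 0 where there is no reading), "fx", "fy", "cx", "cy" (pixels), "camera_from_world" (4x4, takes a point from world to camera coordinates); the wrist camera has in their place "mount" (4x4, takes a point from camera to tool coordinates, whose origin is the TCP and whose axes are the flange's). Camera axes: x right, y up, looking along -z (the intrinsics and any distortion apply to the point x, -y, -z); pixel columns grow to the right and rows downward; lengths in mm; the calibration is good to about 2 mm. The wrist camera is an equidistant fisheye: a pixel r from the principal point sees the ray r / f radians off the axis. A picture is of the moment at which its call begins: read the wrist's pose just before it.
- finish_job(): hands the job in; it is judged then, once.
Trained networks look in the newest picture that a camera, given by its name, has taken for a name from the list of things; names that differ only in an ending like _2 or _b are one class to them, and where a whole thing is asked for, a point or a joint stands for the part that bears it (a point fixed in the world has none). Each returns a list of dicts, best first, with "conf" (0 to 1); they miss things now and then, are a little off and sometimes report something else, mostly with a low value. They report only what shows in the picture. A call takes as long as a camera call. They do not tell look-alikes from the thing itself.
- find_in(query, camera): "centre" ([column, row] in pixels, amid what is visible of it).
- place_of(query, camera): "centre" ([column, row] in pixels: a listed point, or the origin of a listed thing).
The state is a dict: "time_s": time; "joints": joint angles; "dq": joint speeds; "tau": joint torques, N m; "eef_pos": TCP position; "ee_rot": TCP orientation; "force": force on the tool from outside, world axes, zero at the start; "wrist_torque": the same for the moment, N m; "grip_width": opening from 0.0 (shut) to 1.0 (fully open); "grip_force": force on a finger pad.
Only numpy, scipy, OpenCV 4.12 (cv2) and the standard library are available. Lean on these libraries where they do the work, as an engineer would, in place of code of your own. Each camera call takes 0.05 s, during which the arm holds its last target. There are 200 camera calls.

## Task

Free the plaster mould from its bench clamp: press the orange release button on the sliding jaw all the way down so that it stays down, then push the blue jaw back along its bar, away from the mould, until it rests against the brass stop collar. Keep the fingers together and only press and push with them, never taking any part between them; leave the mould standing where it is, and do not disturb the bowl, the pot or the jar.

Things in the scene. Friction and masses are not known exactly. Their poses are not given: they have to be found in the camera images.
- clamp: Bench clamp fixed to the table: wooden board 120 (x) by 400 (y) by 15 mm with a toothed steel bar 30 mm wide along y (top 38 mm above the table). Origin at table height on the bar's centre line (board from y -145 to +255 mm). z up; the jaw opens to +y. Grey fixed jaw at y -100 to -114 mm, 98 mm high. Place and yaw vary.
- jaw (a joint): How far the blue sliding jaw has been pushed back along the bar, in m: 0 closed against the mould, grows towards the clamp's +y. With the release button up, the bar's teeth hold it to within 1 mm; with the button fully down it slides with about 3 N of friction (more when fast) until it meets the brass collar, and stays where it is left.
- release (a joint): How far the release button is pressed, in m: 0 up, 0.010 fully down against its stop. It takes about 3 N, and stays down when let go. The jaw is free from about 0.008.
- release_top (a point): Centre of the top of the round orange button, 30 mm across, pressed straight down. It rides on the carriage, 42 mm beyond (clamp +y) the push plate's centre, its top 78 mm above the table when up and 68 mm when down; it stands in a black rim 38 mm across, 59 mm high.
- push_plate (a point): Point inside the upright blue push plate on the carriage, 12 mm below its top edge. Plate 60 mm wide (clamp x), 12 mm thick (clamp y), top 102 mm above the table. Push its mould-side face (6 mm from here towards clamp -y). Between that face and the jaw's face plate is a clear space 58 mm long, open above and at the sides, its floor (the carriage) 55 mm above the table.
- jaw_tail (a point): Centre of the carriage's rear end face, the face that meets the collar; 64 mm beyond (clamp +y) the push plate's point, 48 mm above the table. The carriage is 50 mm wide, its top 55 mm above the table; at its other end stands the jaw's face plate, against the mould, 80 mm wide, 14 mm thick, top 99 mm above the table.
- collar: Brass stop collar fixed on the bar, 50 mm wide, 22 mm thick along the bar, top 54 mm above the table, with a black screw head on it up to 66 mm. Its axes are the clamp's; origin at table height in the plane of the face towards the jaw. Its place along the bar changes from run to run; the jaw cannot pass it.
- collar_face (a point): Centre of the collar's face towards the jaw, 48 mm above the table; the jaw's tail ends up against this point.
- mould_center (a point): Centre of the two-part white plaster mould, 84 (x) by 70 (y) by 60 mm, loose, about 0.6 kg, standing in the clamp between the fixed jaw and the sliding jaw on two wooden rests; its top is 102 mm above the table.
- bowl_center (a point): Centre (half-way up) of a loose red plastic bowl, 120 mm across, 75 mm high, standing beside the clamp.
- pot_center (a point): Centre (half-way up) of a loose grey clay pot, 64 mm across, 75 mm high.
- jar_center (a point): Centre (half-way up) of a loose blue jar, 56 mm across, 75 mm high.
Not all that is in view belongs to the job. What is shaped like the part that bears mould_center but black or red is not meant.

How it is judged (in metres and radians):
On the way, in this order (a step that is already met when the one before it is completed fails the run):
1. the release button is pressed fully down while the jaw is still closed (value of joint release above 0.0085 m and value of joint jaw below 0.005 m), for 0.1 s.
2. the jaw is pushed back against the collar (y of jaw_tail in the frame of collar above -0.004 m), for 0.2 s.
At the end, for the whole second after the job is handed in: The jaw's tail rests against the brass collar (gap under 4 mm), at rest, the release button is still down (8 mm or more), the mould stands upright within 10 mm of where it was, and the bowl, pot and jar are within 15 mm of where they were (y of jaw_tail in the frame of collar above -0.004 m and value of joint release above 0.008 m and velocity of joint jaw between -0.005 and 0.005 m/s and angle between mould_center's own z axis and vertical below 0.1 rad and distance of mould_center from where it was at the start of the episode below 0.01 m and distance of each of bowl_center, pot_center, jar_center from where it was at the start of the episode below 0.015 m); the robot touches nothing.
It fails at once if the mould is shifted more than 10 mm, lifted or tipped (distance of mould_center from where it was at the start of the episode above 0.01 m or angle between mould_center's own z axis and vertical above 0.1 rad).
It fails at once if the red bowl is moved more than 15 mm, lifted or tipped (distance of bowl_center from where it was at the start of the episode above 0.015 m or angle between bowl_center's own z axis and vertical above 0.2 rad).
It fails at once if the grey pot is moved more than 15 mm, lifted or tipped (distance of pot_center from where it was at the start of the episode above 0.015 m or angle between pot_center's own z axis and vertical above 0.2 rad).
It fails at once if the blue jar is moved more than 15 mm, lifted or tipped (distance of jar_center from where it was at the start of the episode above 0.015 m or angle between jar_center's own z axis and vertical above 0.2 rad).
It fails at once if the button, the push plate, the jaw's face plate or the mould is taken between the fingers ((x of the grasp point in the frame of push_plate between -0.032 and 0.032 m and y of the grasp point in the frame of push_plate between -0.005 and 0.005 m and z of the grasp point in the frame of push_plate between -0.05 and 0.008 m) or (x of the grasp point in the frame of push_plate between -0.042 and 0.042 m and y of the grasp point in the frame of push_plate between -0.077 and -0.065 m and z of the grasp point in the frame of push_plate between -0.05 and 0.005 m) or (x of the grasp point in the frame of release_top between -0.012 and 0.012 m and y of the grasp point in the frame of release_top between -0.012 and 0.012 m and z of the grasp point in the frame of release_top between -0.03 and -0.003 m) or (x of the grasp point in the frame of mould_center between -0.04 and 0.04 m and y of the grasp point in the frame of mould_center between -0.033 and 0.033 m and z of the grasp point in the frame of mould_center between -0.03 and 0.026 m)).
It also fails if it takes over 38 s, if anything falls off the work surface, if the arm or the gripper's body presses on something with over 40 N, if the wrist force passes 120 N, or if a joint passes its speed limit or range.

## Working session

There is one attempt and no reset: what is moved stays moved. The work goes in short steps, Python scripts to look and compute and a shell command to move; the robot and the scene stay as the last step left them, time stands still between calls to the robot, and variables do not carry over. Pictures are saved under pics/ and viewed, at most 10 in all, crops included, and the job is handed in when it is done.

```bash
mkdir -p pics
cat > h.py <<'E'
import numpy as np, cv2
from rig import *
def world(c,px,dep=None):
    u,v=px; d=c["depth"]; 
    if dep is None:
        p=d[int(v)-2:int(v)+3,int(u)-2:int(u)+3]; p=p[p>0]; dep=np.median(p) if p.size else 0
    q=np.array([(u-c["cx"])/c["fx"]*dep,-(v-c["cy"])/c["fy"]*dep,-dep,1])
    return (np.linalg.inv(c["camera_from_world"])@q)[:3]
def atz(c,px,z):
    M=np.linalg.inv(c["camera_from_world"]);o=M[:3,3];p=world(c,px,1000.);return o+(p-o)*(z-o[2])/(p[2]-o[2])
E
python3 - <<'E'
from h import *
np.set_printoptions(precision=1,suppress=True)
Z=dict(clamp=0,release_top=78,push_plate=90,jaw_tail=48,collar=0,collar_face=48,mould_center=72,bowl_center=37.5,pot_center=37.5,jar_center=37.5)
for n in("scene","top"):
    c=capture(n);cv2.imwrite(f"pics/{n}.png",c["color"][:,:,::-1])
    print(n,c["fx"],np.linalg.inv(c["camera_from_world"])[:3,3])
    for q,z in Z.items():
        for r in place_of(q,n)[:3]: print(q,round(r["conf"],2),np.array(r["centre"]),atz(c,r["centre"],z),world(c,r["centre"]))
print(sense())
E
```

```text
scene 440.97269974834865 [1115.2   -1.6  739.5]
clamp 0.59 [279.1 233.4] [ 539.3 -110.2    0. ] [ 574.8 -103.5   45.5]
release_top 0.52 [327.4 213. ] [533.8 -12.7  78. ] [533.1 -12.7  77.3]
push_plate 0.77 [303.1 207.6] [537.9 -61.3  90. ] [547.3 -60.3 100.6]
jaw_tail 0.88 [335.  225.6] [538.8   5.4  48. ] [530.8   5.5  38.5]
collar 0.76 [373.1 241. ] [527.9  89.    0. ] [554.2  85.   33.1]
collar_face 0.79 [377.3 231.6] [540.8  90.7  48. ] [532.3  92.   37.8]
mould_center 0.83 [247.3 208.7] [ 542.9 -174.    72. ] [ 567.  -166.7  100.2]
mould_center 0.83 [168.6 205.7] [ 560.4 -333.6   72. ] [ 548.8 -340.5   58. ]
mould_center 0.59 [313.9 166. ] [396. -56.  72.] [381.7 -57.1  58.7]
bowl_center 0.64 [216.1 281.6] [ 699.7 -200.9   37.5] [ 680.2 -210.3    4.5]
pot_center 0.69 [353.6 284.7] [665.9  52.1  37.5] [649.8  54.   12.3]
jar_center 0.57 [232.5 178.3] [ 428.7 -235.8   37.5] [ 453.  -227.5   62.4]
jar_center 0.17 [375.4 244.7] [566.3  89.2  37.5] [547.5  92.3  13.5]
top 516.9457245881736 [ 376.1  -93.4 1086.8]
clamp 0.67 [283.9 220.3] [ 541.6 -101.4    0. ] [ 533.2 -101.    54.7]
r
[... 700 characters left out ...]
.6 -345.1   60.4]
bowl_center 0.81 [330.4 148.6] [ 690.2 -196.3   37.5] [ 700.3 -199.6    3.9]
bowl_center 0.5 [191.4 222.4] [527.9  88.3  37.5] [528.   88.5  36.8]
pot_center 0.69 [217.1 155.7] [670.1  41.2  37.5] [679.1  45.3   5.3]
jar_center 0.72 [349.2 276.8] [ 423.1 -234.8   37.5] [ 421.4 -229.8   74.5]
{'time_s': 1.1, 'joints': array([ 1.1,  0.3,  1.5,  0. ,  1.3, -0.2]), 'dq': array([ 0., -0., -0., -0., -0., -0.]), 'tau': array([ -0. , -41.2, -26. ,  -0. ,   0. ,   0. ]), 'eef_pos': array([137.4, 506.7, 231.3]), 'ee_rot': array([-0. ,  0.1,  1. , -0. ]), 'force': array([ 0.8, -0. , -0.6]), 'wrist_torque': array([-0.1, -0. , -0. ]), 'grip_force': 0.0, 'grip_width': 1.0018551205867552}
```

View pics/top.png

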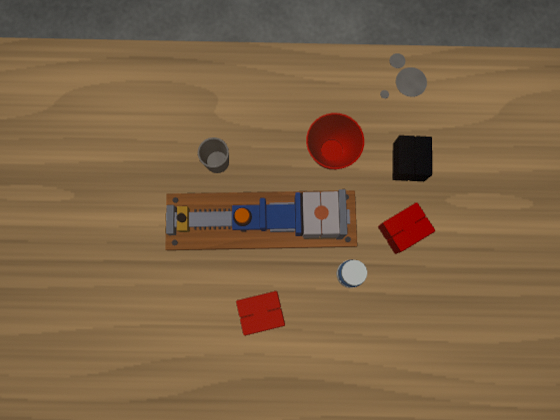

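View pics/scene.png

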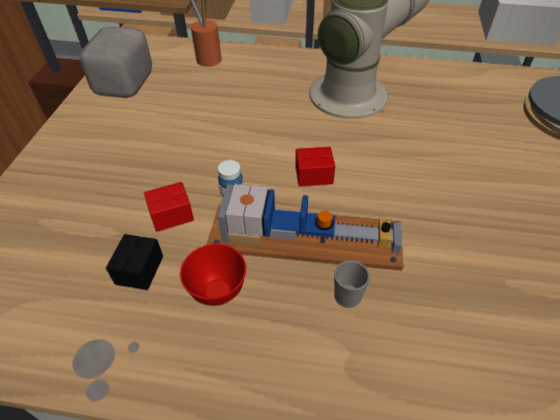

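The top view shows the clamp lying along world y: orange button at (242,215), blue push plate at (263,214), jaw face plate at (298,214), white mould at (321,213) and brass collar at (181,218).

Look-alikes: black block (412,158) and red blocks (407,228) and (261,313) against the white mould, and the grey disc clutter (410,82) against the pot (214,153). The blue jar (353,273) stands apart from the blue jaw. I choose the orange button on the blue carriage. Next I refine its place and check it in a crop.

Run:
```python
from h import *
np.set_printoptions(precision=1,suppress=True)
for n in("top","scene"):
    c=capture(n);im=c["color"];hsv=cv2.cvtColor(im,cv2.COLOR_RGB2HSV);d=c["depth"]
    vv,uu=np.mgrid[0:420,0:560]
    q=np.stack([(uu-c["cx"])/c["fx"]*d,-(vv-c["cy"])/c["fy"]*d,-d,np.ones_like(d)],-1)
    W=(q@np.linalg.inv(c["camera_from_world"]).T)[...,:3]
    H,S,V=cv2.split(hsv); box=(W[...,0]>480)&(W[...,0]<600)&(abs(W[...,1]+50)<220)&(d>0)
    def st(l,m):
        p=W[m&box]; print(n,l,len(p),np.median(p,0) if len(p) else '',p.min(0) if len(p) else '',p.max(0) if len(p) else '')
        if len(p)>8:
            r=cv2.minAreaRect(p[:,:2].astype(np.float32));print('   rect',np.array(r[0]),np.array(r[1]),r[2])
    z=W[...,2]
    st("button",(H>5)&(H<20)&(S>180)&(V>130)&(z>70)&(z<84)&(W[...,1]>-60))
    st("mouldtop",(S<70)&(z>97)&(W[...,1]<-110))
    blue=(H>100)&(H<130)&(S>120)
    st("plate",blue&(z>95)&(W[...,1]>-85)); st("face",blue&(z>92)&(W[...,1]<-85)&(W[...,0]<590))
    st("carr",blue&(z>50)&(z<60)&(W[...,1]>-40))
    st("brass",(H>15)&(H<32)&(S>130)&(z>48)&(z<60)&(W[...,1]>40)); st("board",(z>10)&(z<20))
    if n=="top": cv2.imwrite("pics/crop.png",cv2.resize(im[180:260,150:370,::-1],None,fx=3.5,fy=3.5,interpolation=2))
```

```text
top button 155 [539.1 -16.3  77.5] [526.6 -29.8  73.8] [553.1  -3.7  83.5]
   rect [539.9 -16.8] [26.5 25.9] 2.1270651817321777
top mouldtop 1520 [ 543.  -178.1  101.3] [ 500.5 -221.1   97. ] [ 590.5 -121.5  108.7]
   rect [ 545.1 -172.4] [86.9 98. ] 3.0667641162872314
top plate 153 [539.6 -58.2 101. ] [512.  -64.5  96.3] [567.9 -51.8 105.4]
   rect [539.9 -58. ] [55.9 11.7] 1.3387953042984009
top face 187 [ 539.5 -127.4   98.5] [ 504.3 -132.1   93.9] [ 581.6 -121.5  103.1]
   rect [ 542.8 -127.2] [77.3  9.4] 3.028122663497925
top carr 220 [532.2 -23.3  54.8] [513.7 -40.   51.3] [561.6   4.7  59.3]
   rect [537.8 -18.1] [47.4 44.7] 1.2637138366699219
top brass 195 [530.2 104.   53.7] [509.8  94.2  48.3] [559.7 116.8  58.5]
   rect [535.1 105. ] [49.7 21.4] 3.44423770904541
top board 4840 [511.3  -5.8  14.8] [ 480. -253.   10.] [600.  149.7  20. ]
   rect [540. -52.] [119.1 401.7] 0.8708864450454712
scene button 134 [543.2 -15.9  76.9] [526.8 -30.9  70. ] [557.2  -4.2  79.6]
   rect [541.1 -17.7] [28.7 25.5] 44.222625732421875
scene mouldtop 1136 [ 552.4 -178.5  100.8] [ 502.3 -223.7   97. ] [ 593.4 -137.   104.3]
   rect [ 547.4 -180.3] [89.3 83.8] 2.5380852222442627
scene plate 133 [548.5 -59.3 100.7] [515.1 -64.9  95.1] [575.1 -53.4 103.4]
   rect [545.1 -59.1] [11.5 60. ] 89.89156341552734
scene face 165 [ 548.9 -128.5   97.9] [ 506.1 -135.4   92.1] [ 587.4 -122.9  101. ]
   rect [ 546.8 -129. ] [81.4 10.5] 2.4160969257354736
scene carr 200 [558.5 -19.9  54. ] [517.6 -40.   50. ] [567.5   3.6  59.7]
   rect [542.6 -18.2] [49.9 43.6] 0.055072471499443054
scene brass 154 [548.3 101.4  52.9] [512.4  92.9  48.4] [562.5 115.6  59.8]
   rect [537.6 103.6] [50.3 21.8] 3.4022388458251953
scene board 3513 [574.6   6.2  14.2] [ 480.  -256.1   10. ] [600.  146.5  20. ]
   rect [541.5 -54.8] [119.3 401.3] 0.9337835907936096
```

View pics/crop.png

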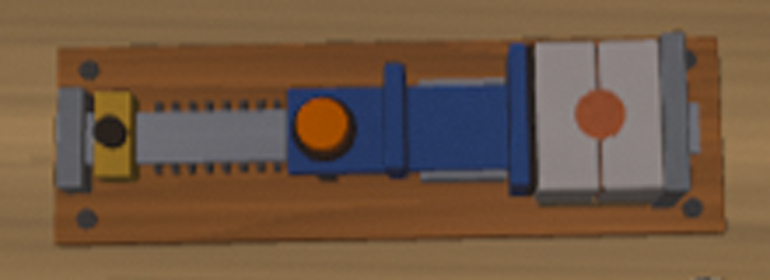

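The crop shows the orange button at (323,125) on the blue carriage, the push plate at (395,120), the face plate at (520,120) next to the white mould, and the collar at (115,135). Averaged over both cameras: button (540,-17), plate (541.5,-58.5), collar face y≈93, yaw≈0.03.

```bash
cat >> h.py <<'E'
from scipy.spatial.transform import Rotation as Ro
def go(x,y,z,yaw=0.03):
    s=sense();w=s["ee_rot"];R=Ro.from_quat([w[1],w[2],w[3],w[0]])
    T=Ro.from_matrix(np.array([[-np.cos(yaw),-np.sin(yaw),0],[-np.sin(yaw),np.cos(yaw),0],[0,0,-1.]]).T.T)
    d=np.array([x,y,z])-s["eef_pos"]
    print("t",s["time_s"],"pos",s["eef_pos"].round(1),"turn",(R.inv()*T).as_rotvec().round(3),"shift now",R.inv().apply(d).round(1),"shift after turn",T.inv().apply(d).round(1),"F",s["force"].round(1),"w",round(s["grip_width"],2))
E
python3 -c "
from h import *
go(540,-17,131)"
```

```text
t 1.2 pos [137.4 506.7 231.3] turn [ 0.     0.    -0.295] shift now [-525.6 -400.1  100.3] shift after turn [-386.7 -535.5  100.3] F [ 0.  -1.2 -0.2] w 1.0
```

```bash
python3 -m jog '[{"az":-0.15,"jaw":1},{"az":-0.145,"jaw":1},{"tx":-35,"ty":-48,"jaw":1},{"tx":-35,"ty":-48,"jaw":1},{"tx":-35,"ty":-48,"jaw":1}]' 30
python3 -m jog '[{"tx":-35,"ty":-48,"jaw":1},{"tx":-35,"ty":-48,"jaw":1},{"tx":-35,"ty":-48,"jaw":1},{"tx":-35,"ty":-48,"jaw":1},{"tx":-35,"ty":-48,"jaw":1}]'
python3 -c "
from h import *
go(540,-17,131)"
```

```text
t 1.2 pos [137.4 506.7 231.3] turn [ 0.     0.    -0.295] shift now [-525.6 -400.1  100.3] shift after turn [-386.7 -535.5  100.3] F [ 0.  -1.2 -0.2] w 1.0schema error: expected keys tx, ty, tz, ax, ay, az, jaw
schema error: expected keys tx, ty, tz, ax, ay, az, jaw
```

```bash
python3 -m jog '[{"tx":0,"ty":0,"tz":0,"ax":0,"ay":0,"az":-0.15,"jaw":1},{"tx":0,"ty":0,"tz":0,"ax":0,"ay":0,"az":-0.145,"jaw":1},{"tx":-35,"ty":-48,"tz":0,"ax":0,"ay":0,"az":0,"jaw":1},{"tx":-35,"ty":-48,"tz":0,"ax":0,"ay":0,"az":0,"jaw":1},{"tx":-35,"ty":-48,"tz":0,"ax":0,"ay":0,"az":0,"jaw":1}]' 30
python3 -m jog '[{"tx":-35,"ty":-48,"tz":0,"ax":0,"ay":0,"az":0,"jaw":1},{"tx":-35,"ty":-48,"tz":0,"ax":0,"ay":0,"az":0,"jaw":1},{"tx":-35,"ty":-48,"tz":0,"ax":0,"ay":0,"az":0,"jaw":1},{"tx":-35,"ty":-48,"tz":0,"ax":0,"ay":0,"az":0,"jaw":1},{"tx":-35,"ty":-48,"tz":0,"ax":0,"ay":0,"az":0,"jaw":1}]'
python3 -c "
from h import *
go(540,-17,131)"
```

```text
time_s: 1.82
eef_pos: [247.5, 364.5, 231.4]
ee_rot: [0.0, -0.015, 1.0, 0.0]
force: [1.0, 1.0, -0.1]
grip_width: 0.001
grip_force: 0.0
time_s: 2.45
eef_pos: [429.9, 129.5, 231.6]
ee_rot: [0.0, -0.015, 1.0, 0.0]
force: [0.9, 1.4, 0.4]
grip_width: 0.002
grip_force: 0.0
t 2.45 pos [429.9 129.5 231.6] turn [ 0.     0.001 -0.   ] shift now [-105.6 -149.8  100.6] shift after turn [-105.7 -149.8  100.6] F [0.9 1.4 0.4] w 0.0
```

```bash
python3 -m jog '[{"tx":-35,"ty":-50,"tz":0,"ax":0,"ay":0,"az":0,"jaw":1},{"tx":-35,"ty":-50,"tz":0,"ax":0,"ay":0,"az":0,"jaw":1},{"tx":-35.6,"ty":-49.8,"tz":0,"ax":0,"ay":0,"az":0,"jaw":1},{"tx":0,"ty":0,"tz":50,"ax":0,"ay":0,"az":0,"jaw":1},{"tx":0,"ty":0,"tz":50,"ax":0,"ay":0,"az":0,"jaw":1}]'
python3 - <<'E'
from h import *
s=sense();c=capture("wrist");cv2.imwrite("pics/w1.png",c["color"][:,:,::-1])
go(540,-17,85)
m=c["mount"];w=s["ee_rot"];R=Ro.from_quat([w[1],w[2],w[3],w[0]])
for q,z in(("release_top",78),("push_plate",90)):
  for r in place_of(q,"wrist")[:2]:
    u,v=r["centre"];x,y=u-c["cx"],v-c["cy"];rr=np.hypot(x,y);th=rr/c["fx"]
    ray=np.array([np.sin(th)*x/rr,-np.sin(th)*y/rr,-np.cos(th)])
    o=s["eef_pos"]+R.apply(m[:3,3]);d=R.apply(m[:3,:3]@ray)
    print(q,r["conf"],r["centre"],(o+d*(z-o[2])/d[2]).round(1))
E
```

```text
time_s: 3.08
eef_pos: [539.2, -15.9, 129.9]
ee_rot: [0.0, -0.015, 1.0, -0.0]
force: [0.7, 0.7, -0.8]
grip_width: -0.0
grip_force: 0.0
t 3.125 pos [535.8 -14.9 123.5] turn [ 0.003 -0.01  -0.001] shift now [-4.5 -2.3 38.5] shift after turn [-4.1 -2.2 38.5] F [-3.   0.7 -7.1] w -0.0
release_top 0.69 [282.5, 236.8] [538.1 -16.8  78. ]
push_plate 0.82 [214.6, 247.8] [542.2 -58.9  90. ]
```

View pics/w1.png

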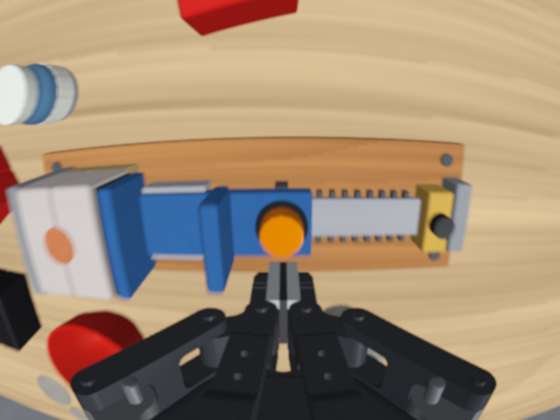

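The wrist view shows the button at (283,232) just ahead of the finger tips at (283,270), with the plate at (217,240). The wrist measurement of the button, (538,-17), agrees with the earlier one. I'll let the transient settle, then approach.

```bash
python3 -m jog '[{"tx":0,"ty":0,"tz":0,"ax":0,"ay":0,"az":0,"jaw":1},{"tx":0,"ty":0,"tz":0,"ax":0,"ay":0,"az":0,"jaw":1},{"tx":0,"ty":-1,"tz":20,"ax":0,"ay":0,"az":0,"jaw":1},{"tx":0,"ty":0,"tz":20,"ax":0,"ay":0,"az":0,"jaw":1},{"tx":0,"ty":0,"tz":0,"ax":0,"ay":0,"az":0,"jaw":1}]'
python3 -c "
from h import *
go(539.5,-17,66)"
```

```text
time_s: 3.85
eef_pos: [538.8, -16.1, 91.4]
ee_rot: [-0.0, -0.015, 1.0, 0.0]
force: [-0.2, 0.5, 0.1]
grip_width: 0.001
grip_force: 0.0
t 3.85 pos [538.8 -16.1  91.4] turn [ 0.    -0.001  0.   ] shift now [-0.7 -0.9 25.4] shift after turn [-0.7 -0.9 25.4] F [-0.2  0.5  0.1] w 0.0
```

```bash
python3 -m jog '[{"tx":0,"ty":-1,"tz":10,"ax":0,"ay":0,"az":0,"jaw":1},{"tx":0,"ty":0,"tz":5,"ax":0,"ay":0,"az":0,"jaw":1},{"tx":0,"ty":0,"tz":4,"ax":0,"ay":0,"az":0,"jaw":1},{"tx":0,"ty":0,"tz":3,"ax":0,"ay":0,"az":0,"jaw":1},{"tx":0,"ty":0,"tz":0,"ax":0,"ay":0,"az":0,"jaw":1}]'
python3 -m jog '[{"tx":0,"ty":0,"tz":1,"ax":0,"ay":0,"az":0,"jaw":1},{"tx":0,"ty":0,"tz":1,"ax":0,"ay":0,"az":0,"jaw":1},{"tx":0,"ty":0,"tz":0,"ax":0,"ay":0,"az":0,"jaw":1}]'
```

```text
time_s: 4.47
eef_pos: [539.0, -17.2, 69.2]
ee_rot: [-0.0, -0.015, 1.0, 0.0]
force: [0.3, -0.9, -0.8]
grip_width: -0.003
grip_force: 0.0
time_s: 4.85
eef_pos: [539.0, -17.1, 67.9]
ee_rot: [0.0, -0.015, 1.0, -0.0]
force: [-2.3, 1.0, 8.0]
grip_width: 0.002
grip_force: 4.1
```

```bash
python3 -m jog '[{"tx":0,"ty":0,"tz":1,"ax":0,"ay":0,"az":0,"jaw":1},{"tx":0,"ty":0,"tz":0,"ax":0,"ay":0,"az":0,"jaw":1}]'
python3 -m jog '[{"tx":0,"ty":0,"tz":-25,"ax":0,"ay":0,"az":0,"jaw":1},{"tx":0,"ty":0,"tz":-30,"ax":0,"ay":0,"az":0,"jaw":1},{"tx":0,"ty":0,"tz":0,"ax":0,"ay":0,"az":0,"jaw":1},{"tx":0,"ty":0,"tz":0,"ax":0,"ay":0,"az":0,"jaw":1}]'
python3 - <<'E'
from h import *
go(543,-92,122)
c=capture("wrist");cv2.imwrite("pics/w2.png",c["color"][:,:,::-1])
E
```

```text
time_s: 5.1
eef_pos: [539.1, -17.1, 67.8]
ee_rot: [0.0, -0.015, 1.0, -0.0]
force: [-6.7, 1.1, 16.9]
grip_width: 0.003
grip_force: 8.4
time_s: 5.6
eef_pos: [538.6, -17.1, 120.5]
ee_rot: [-0.001, -0.015, 1.0, 0.0]
force: [0.2, -0.0, -0.6]
grip_width: -0.0
grip_force: 0.0
t 5.6 pos [538.6 -17.1 120.5] turn [ 0.    -0.001  0.   ] shift now [ -2.1 -75.   -1.5] shift after turn [ -2.2 -75.   -1.5] F [ 0.2 -0.  -0.6] w -0.0
```

View pics/w2.png

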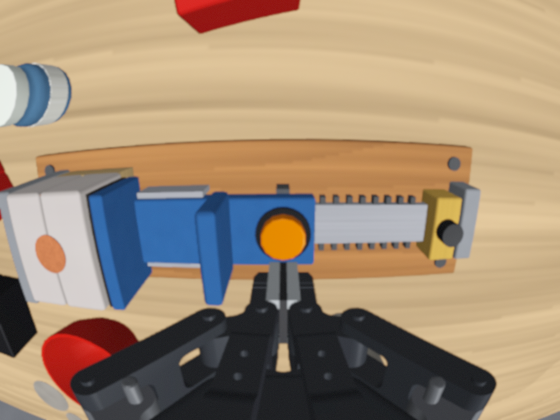

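The button now sits visibly lower in its rim (283,236), with 17 N reached against its stop. The jaw is still closed: the plate at (215,245) still stands clear of the face plate and the mould. Next I go into the gap.

```bash
python3 -m jog '[{"tx":-1,"ty":-38,"tz":0,"ax":0,"ay":0,"az":0,"jaw":1},{"tx":-1,"ty":-38,"tz":0,"ax":0,"ay":0,"az":0,"jaw":1},{"tx":0,"ty":0,"tz":0,"ax":0,"ay":0,"az":0,"jaw":1},{"tx":0,"ty":0,"tz":20,"ax":0,"ay":0,"az":0,"jaw":1},{"tx":0,"ty":0,"tz":0,"ax":0,"ay":0,"az":0,"jaw":1}]'
python3 -m jog '[{"tx":0,"ty":0,"tz":12,"ax":0,"ay":0,"az":0,"jaw":1},{"tx":0,"ty":0,"tz":12,"ax":0,"ay":0,"az":0,"jaw":1},{"tx":0,"ty":0,"tz":0,"ax":0,"ay":0,"az":0,"jaw":1},{"tx":0,"ty":6,"tz":0,"ax":0,"ay":0,"az":0,"jaw":1},{"tx":0,"ty":0,"tz":0,"ax":0,"ay":0,"az":0,"jaw":1}]'
```

```text
time_s: 6.28
eef_pos: [542.3, -92.1, 99.7]
ee_rot: [-0.002, -0.015, 1.0, 0.001]
force: [-0.3, 0.2, -0.0]
grip_width: -0.0
grip_force: 0.0
time_s: 6.9
eef_pos: [543.3, -86.7, 77.7]
ee_rot: [0.0, -0.015, 1.0, -0.0]
force: [0.9, -0.5, -0.3]
grip_width: -0.002
grip_force: 0.0
```

```bash
python3 -m jog '[{"tx":0,"ty":5,"tz":0,"ax":0,"ay":0,"az":0,"jaw":1},{"tx":0,"ty":5,"tz":0,"ax":0,"ay":0,"az":0,"jaw":1},{"tx":0,"ty":5,"tz":0,"ax":0,"ay":0,"az":0,"jaw":1},{"tx":0,"ty":5,"tz":0,"ax":0,"ay":0,"az":0,"jaw":1},{"tx":0,"ty":5,"tz":0,"ax":0,"ay":0,"az":0,"jaw":1}]'
```

```text
time_s: 7.52
eef_pos: [542.4, -61.9, 77.4]
ee_rot: [0.0, -0.015, 1.0, -0.0]
force: [-0.9, -3.6, 1.8]
grip_width: 0.0
grip_force: 1.8
```

The force is about 3.6 N, so the jaw is sliding. I keep pushing.

```bash
python3 -m jog '[{"tx":0,"ty":6,"tz":0,"ax":0,"ay":0,"az":0,"jaw":1},{"tx":0,"ty":6,"tz":0,"ax":0,"ay":0,"az":0,"jaw":1},{"tx":0,"ty":6,"tz":0,"ax":0,"ay":0,"az":0,"jaw":1},{"tx":0,"ty":6,"tz":0,"ax":0,"ay":0,"az":0,"jaw":1},{"tx":0,"ty":6,"tz":0,"ax":0,"ay":0,"az":0,"jaw":1}]'
python3 -m jog '[{"tx":0,"ty":6,"tz":0,"ax":0,"ay":0,"az":0,"jaw":1},{"tx":0,"ty":6,"tz":0,"ax":0,"ay":0,"az":0,"jaw":1},{"tx":0,"ty":5,"tz":0,"ax":0,"ay":0,"az":0,"jaw":1},{"tx":0,"ty":5,"tz":0,"ax":0,"ay":0,"az":0,"jaw":1},{"tx":0,"ty":5,"tz":0,"ax":0,"ay":0,"az":0,"jaw":1}]'
python3 - <<'E'
from h import *
go(541,8,77)
c=capture("wrist");cv2.imwrite("pics/w3.png",c["color"][:,:,::-1])
E
```

```text
time_s: 8.15
eef_pos: [541.4, -31.7, 77.3]
ee_rot: [-0.0, -0.015, 1.0, 0.0]
force: [-1.3, -4.3, 2.4]
grip_width: 0.004
grip_force: 1.9
time_s: 8.78
eef_pos: [540.5, -4.8, 77.2]
ee_rot: [-0.0, -0.015, 1.0, 0.0]
force: [-2.5, -3.6, 1.5]
grip_width: -0.002
grip_force: 1.8
t 8.775 pos [540.5  -4.8  77.2] turn [ 0. -0.  0.] shift now [-0.9 12.8  0.2] shift after turn [-0.9 12.8  0.2] F [-2.5 -3.6  1.5] w -0.0
```

View pics/w3.png

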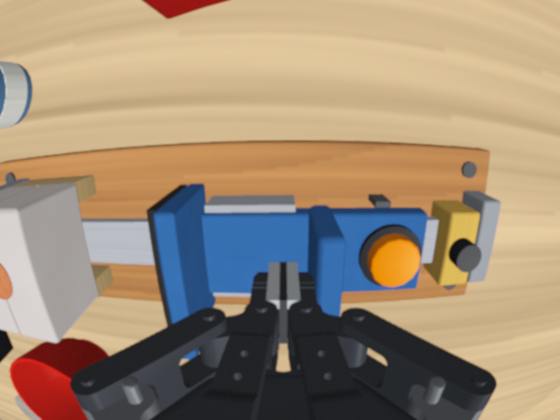

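The jaw has moved back and the mould (40,260) still stands. The tail at (425,250) is about 10 mm short of the brass collar at (435,245). I continue slowly until the force rises.

```bash
python3 -m jog '[{"tx":0,"ty":3,"tz":0,"ax":0,"ay":0,"az":0,"jaw":1},{"tx":0,"ty":3,"tz":0,"ax":0,"ay":0,"az":0,"jaw":1},{"tx":0,"ty":2,"tz":0,"ax":0,"ay":0,"az":0,"jaw":1},{"tx":0,"ty":2,"tz":0,"ax":0,"ay":0,"az":0,"jaw":1},{"tx":0,"ty":0,"tz":0,"ax":0,"ay":0,"az":0,"jaw":1}]'
python3 -m jog '[{"tx":0,"ty":1.5,"tz":0,"ax":0,"ay":0,"az":0,"jaw":1},{"tx":0,"ty":1,"tz":0,"ax":0,"ay":0,"az":0,"jaw":1},{"tx":0,"ty":0,"tz":0,"ax":0,"ay":0,"az":0,"jaw":1}]'
```

```text
time_s: 9.45
eef_pos: [540.4, 5.1, 77.2]
ee_rot: [0.0, -0.015, 1.0, 0.0]
force: [-1.0, -0.6, 0.2]
grip_width: 0.002
grip_force: 0.4
time_s: 9.82
eef_pos: [540.3, 7.4, 77.3]
ee_rot: [0.0, -0.015, 1.0, 0.0]
force: [0.1, -3.4, -1.4]
grip_width: -0.0
grip_force: 1.1
```

```bash
python3 -m jog '[{"tx":0,"ty":1.5,"tz":0,"ax":0,"ay":0,"az":0,"jaw":1},{"tx":0,"ty":1,"tz":0,"ax":0,"ay":0,"az":0,"jaw":1},{"tx":0,"ty":0,"tz":0,"ax":0,"ay":0,"az":0,"jaw":1}]'
python3 -m jog '[{"tx":0,"ty":1,"tz":0,"ax":0,"ay":0,"az":0,"jaw":1},{"tx":0,"ty":0,"tz":0,"ax":0,"ay":0,"az":0,"jaw":1}]'
```

```text
time_s: 10.2
eef_pos: [540.2, 10.0, 77.3]
ee_rot: [0.0, -0.015, 1.0, 0.0]
force: [-0.0, -2.2, -1.2]
grip_width: -0.006
grip_force: 1.0
time_s: 10.45
eef_pos: [540.2, 10.6, 77.3]
ee_rot: [0.0, -0.015, 1.0, -0.0]
force: [0.1, -4.3, -1.1]
grip_width: 0.003
grip_force: 2.2
```

```bash
python3 -m jog '[{"tx":0,"ty":1,"tz":0,"ax":0,"ay":0,"az":0,"jaw":1},{"tx":0,"ty":1,"tz":0,"ax":0,"ay":0,"az":0,"jaw":1},{"tx":0,"ty":0,"tz":0,"ax":0,"ay":0,"az":0,"jaw":1}]'
python3 -m jog '[{"tx":0,"ty":1,"tz":0,"ax":0,"ay":0,"az":0,"jaw":1},{"tx":0,"ty":0,"tz":0,"ax":0,"ay":0,"az":0,"jaw":1},{"tx":0,"ty":0,"tz":0,"ax":0,"ay":0,"az":0,"jaw":1}]'
```

```text
time_s: 10.82
eef_pos: [540.2, 10.8, 77.3]
ee_rot: [-0.0, -0.015, 1.0, -0.002]
force: [-0.6, -16.1, -2.3]
grip_width: -0.002
grip_force: 7.8
time_s: 11.2
eef_pos: [540.2, 10.9, 77.3]
ee_rot: [-0.0, -0.015, 1.0, -0.002]
force: [-1.8, -21.3, -2.6]
grip_width: -0.0
grip_force: 10.5
```

The force climbs to 21 N with no travel, so the jaw is against the collar. I back off 10 mm and go up.

```bash
python3 -m jog '[{"tx":0,"ty":-7,"tz":0,"ax":0,"ay":0,"az":0,"jaw":1},{"tx":0,"ty":-7,"tz":0,"ax":0,"ay":0,"az":0,"jaw":1},{"tx":0,"ty":0,"tz":-30,"ax":0,"ay":0,"az":0,"jaw":1},{"tx":0,"ty":0,"tz":-40,"ax":0,"ay":0,"az":0,"jaw":1},{"tx":0,"ty":0,"tz":-40,"ax":0,"ay":0,"az":0,"jaw":1}]'
python3 -m jog '[{"tx":0,"ty":0,"tz":-20,"ax":0,"ay":0,"az":0,"jaw":1},{"tx":0,"ty":0,"tz":0,"ax":0,"ay":0,"az":0,"jaw":1},{"tx":0,"ty":0,"tz":0,"ax":0,"ay":0,"az":0,"jaw":1},{"tx":0,"ty":0,"tz":0,"ax":0,"ay":0,"az":0,"jaw":1}]'
python3 - <<'E'
from h import *
c=capture("wrist");cv2.imwrite("pics/w4.png",c["color"][:,:,::-1])
E
```

```text
time_s: 11.82
eef_pos: [540.4, 0.1, 188.6]
ee_rot: [0.0, -0.015, 1.0, 0.0]
force: [0.1, 0.2, -0.7]
grip_width: -0.003
grip_force: 0.0
time_s: 12.32
eef_pos: [540.1, -0.0, 206.2]
ee_rot: [-0.001, -0.015, 1.0, 0.0]
force: [0.4, -0.6, 0.3]
grip_width: 0.001
grip_force: 0.0
```

View pics/w4.png

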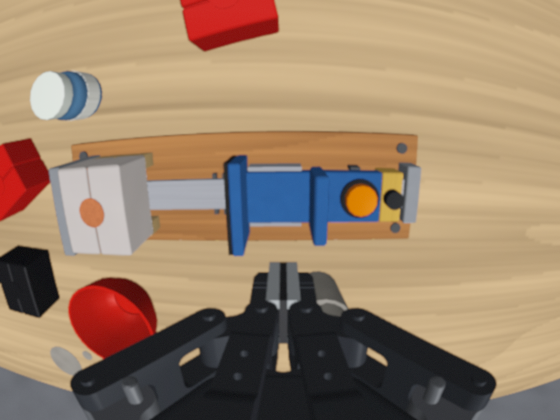

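The carriage tail meets the brass collar at (381,195), the button (361,200) is down, and the mould (105,205), bowl, jar and pot are undisturbed.

```bash
python3 -c "
from rig import *
print(finish_job())"
```

```text
the job is handed in; nothing more can be done
None
```

The job is handed in, with no verdict returned: I pressed the button to its stop and pushed the jaw back until it met the collar (21 N, no further travel); the last picture shows the mould, bowl, pot and jar undisturbed.

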